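# Release the mixer battery from its charging dock and catch it

## Robot

A 6-joint arm with a two-finger parallel gripper is mounted at the origin on a cart in front of the work surface, level with it; the furniture and walls round the work are solid. World frame = base frame: x ahead of the robot, y to its left, z up, the work surface at z = 0. Lengths are in m, angles in rad, forces in N, time in s.
With the tool pointing down it reaches from about 0.3 to 0.775 m from the base axis. Payload 14.6 kg.
Tool frame: the origin (TCP) lies between the finger pads; the fingertips stand 19 mm ahead of it and the grasp point (between the pads) is the TCP (ctrl.finger_overhang is the distance from the TCP to the fingertips, in m); z points along the fingers, y is the direction in which the jaws open and shut (so a half turn about z gives the same grasp; the last joint's range is limited). The gripper opens to 94 mm and grips with 3 to 60 N. Pads are 16 mm wide; open, the fingers measure 119 mm over their backs; the gripper's body (75 mm by 177 mm) begins 78 mm behind the grasp point.
Start: joints at [-1.392, 0.3, 1.521, -0, 1.321, -0.067], TCP at [0.134, -0.533, 0.187] pointing down, gripper open.
Joint ranges: [-3.03, 3.03], [-0.79, 2.21], [0.23, 2.52], [-1.04, 4.18], [0, 3.07], [-2.55, 2.55]. Speed limits (rad/s): [2.22, 2.22, 2.57, 3.14, 3.14, 3.14].

## Interface

Orientations are given as [roll, pitch, yaw] about the fixed x, y, z axes, in that order (R = Rz(yaw) Ry(pitch) Rx(roll)).
In Python, from station import ctrl gives the robot as it stands.
- The arm moves only by the tool send_rows, never from a script. Its argument "series" is a list of rows, each a list of 7 numbers: the turn, a rotation vector about the tool's x, y, z in degrees, then the shift along the tool's x, y, z in m, then the gripper's target within -1 to 1 (fully open at 1, half-way at 0, shut at -1). A call has 1 to 8 rows; each row is the pose to reach, as a shift and turn from the pose commanded when the call began, along the tool's axes at that moment; what a row does not reach only later rows make up. A row lasts 1/10 s, in which the tool goes at most 50 mm and 8.59 degrees, less where a joint would pass 70% of its speed; a pose out of reach is approached as far as the arm can. A call with a gripper value outside its range is refused whole. The fingers move at their own pace and stop on an object; "force" is the grip in N (left out, the last holds). Time passes only in rows, so rows that repeat a pose let the fingers close. It gives the time, the measured TCP pose, the force and the opening at its end, in the units of the state.
- ctrl.get_obs(): the state, without advancing time (a new reading comes with each control period).
- ctrl.camera(name): name is "scene" or "side" or "wrist"; returns a dict with "pixels" (480x640x3 uint8, red, green, blue), "z_map" (480x640 float32, m along the optical axis (not along the pixel's ray), 0 where there is no reading), "fov_y" (degrees; the focal length in pixels is half the picture's height over the tangent of half this angle, whatever the lens; pixels are square), "cx", "cy" (the principal point, pixels), "k1" (the pictures are not rectified: a ray, as slopes to the right and down, at radius r is drawn at 1 + k1 r^2 times it, then the intrinsics apply), "R" (3x3) and "t" (3): a world point X has camera coordinates R X + t. Camera axes: x right, y down, z forward; pixel columns grow to the right and rows downward; lengths in m; the calibration is good to about 2 mm. A picture is of the moment at which its call begins.
- ctrl.hand_in(): hands the job in, once; it reports no verdict.
The state is a dict: "time_s": time; "qpos": joint angles; "joint_vel": joint speeds; "tau": joint torques, N m; "ee_pos": TCP position; "eef_rot": TCP orientation; "force": force on the tool from outside, world axes, zero at the start; "moment": the same for the moment, N m; "grip_width": finger opening in m.
Only numpy, scipy, OpenCV 4.12 (cv2) and the standard library are available. Lean on these libraries where they do the work, as an engineer would, in place of code of your own. Each camera call takes 0.05 s, during which the arm holds its last target.

## Task

The cordless mixer's battery is charged: press the dock's release key down with one finger while the other finger stands between the rails in front of the battery, so that when the spring shoots the battery out it is stopped about two to four centimetres out, before it slides off the rails. Then let go of the key, move clear and leave the battery standing still on its rails, part-way out. Only press and block with the fingers: pick nothing up, and leave the spare battery, the mixer and the cup where they are.

Things in the scene. Friction and masses are not known exactly. Their poses are not given: they have to be found in the camera images.
- dock: White charging dock fixed on the worktop, 190 mm long (x), 112 mm wide, its housing at the +x end 56 mm high. Origin: on the worktop below the middle of the seated battery's front face. x points from the rails' open end into the dock, y to the key's side, z up. Forward of the seated battery lies an empty slideway between two rails, floor 8 mm above the worktop, open gap y = -23 to +23 mm.
- rail_end (a point): Middle of the rails' open end, at the height of the rails' tops: dock x = -60, y = 0, z = 18.5 mm. Forward of dock x = 20 mm nothing of the dock stands higher than 24 mm; the battery's top is at 50 mm.
- release_key (a joint): Grey oblong paddle beside the front part of the rails, dock x = -56 to -8 mm, y = 41 to 67 mm. Joint value in m: 0 up, 0.008 fully down (moves straight down); a spring returns it (half-way, once the battery is out over its catch). The catch lets the battery go at about 0.004 to 0.006. It takes about 2 N to start and up to 8 N to release.
- key_top (a point): Middle of the key's top face, at dock x = -32, y = +54 mm, 24 mm above the worktop when up (moves with the key); 54 mm to the side of the rails' middle line.
- battery_front (a point): Middle of the front face (to the rails' open end) of the dark battery block in the dock: dock x = 0, y = 0, z = 29 mm when seated. Block 80 mm long, 43 wide, 42 high, 0.2 to 0.45 kg, its foot held under the rails. Let go, a plunger drives it to dock -x over 10 mm (up to 14 N); it coasts on at up to 1 m/s and leaves the rails unless stopped. Stopped 13 mm or more out, it stays there.
- spare_battery: An identical battery standing loose on the worktop beside the work, 80 x 52 x 42 mm; origin at the middle of its underside. To be left alone.
- mixer: Off-white hand mixer standing on the worktop, 200 x 80 x 136 mm; origin at the middle of its underside. To be left alone.
- cup: Small white cup with a handle, 74 x 96 x 54 mm; origin at the middle of its underside. To be left alone.
Things that resemble listed ones, but are neither listed nor needed, are in the scene too. What is shaped like the part that bears battery_front but green or purple is not meant.

How it is judged:
On the way, in this order (a step that is already met when the one before it is completed fails the run):
1. the release key is pressed down by a finger (value of joint release_key above 0.0035 m and contact force between the fingers and dock above 0.5 N).
2. the battery has popped out and is stopped on the rails (x of battery_front in the frame of dock between -0.05 and -0.012 m and linear speed of battery below 0.02 m/s), for 0.1 s.
At the end, for the whole second after the job is handed in: The battery stands still on the dock's rails, its front 12 to 50 mm out from where it was seated, the key is let go, and the spare battery, mixer and cup are within 15 mm of where they stood (x of battery_front in the frame of dock between -0.05 and -0.012 m and z of battery_front in the frame of dock below 0.036 m and linear speed of battery below 0.01 m/s and value of joint release_key below 0.006 m and distance of each of spare_battery, mixer, cup from where it was at the start of the episode below 0.015 m); the robot touches nothing.
It fails at once if the battery slides more than 50 mm out, off toward the end of the rails (x of battery_front in the frame of dock below -0.052 m).
It fails at once if the battery is lifted or tipped (z of battery_front in the frame of dock above 0.04 m or angle between battery_front's own z axis and vertical above 0.2 rad).
It fails at once if the spare battery, the mixer or the cup is moved (distance of any of spare_battery, mixer, cup from where it was at the start of the episode above 0.02 m).
It also fails if it takes over 29 s, if anything falls off the work surface, if the arm or the gripper's body presses on something with over 40 N, if the wrist force passes 120 N, or if a joint passes its speed limit or range.

## Working session

There is one attempt and no reset: what is moved stays moved. The work goes in short steps, Python scripts to look and compute and a tool call to move; the robot and the scene stay as the last step left them, time stands still between calls to the robot, and variables do not carry over. Pictures are saved under pics/ and viewed, and the job is handed in when it is done.

Besides the shell and the picture viewer there is one more tool, called after ">>>" as name(argument=value, ...) on one line, values as JSON. send_rows: Moves the arm, as the interface text tells. Its arguments: {"type":"object","properties":{"series":{"type":"array"},"force":{"type":"number"}},"required":["series"]}

```bash
mkdir -p pics; ls; cat > h.py <<'E'
import numpy as np, cv2
from station import ctrl
def K(c):
    f=240/np.tan(np.radians(c['fov_y'])/2)
    return f
def world(c,u,v,z=None):
    f=K(c); d=np.array([(u-c['cx'])/f,(v-c['cy'])/f]); s=d.copy()
    for _ in range(20): s=d/(1+c['k1']*(s@s))
    if z is None: z=float(c['z_map'][int(round(v)),int(round(u))])
    return c['R'].T@(np.array([s[0],s[1],1])*z-c['t'])
def cloud(c):
    f=K(c); v,u=np.mgrid[0:480,0:640]
    d=np.stack([(u-c['cx'])/f,(v-c['cy'])/f],-1); s=d.copy()
    for _ in range(20): s=d/(1+c['k1']*(s**2).sum(-1,keepdims=True))
    z=c['z_map'][...,None]
    P=np.concatenate([s*z,z],-1)-c['t']
    return P@c['R']
def save(c,n): cv2.imwrite('pics/'+n+'.png',c['pixels'][...,::-1])
def proj(c,X):
    p=c['R']@np.array(X)+c['t']; s=p[:2]/p[2]; s=s*(1+c['k1']*(s@s)); return s*K(c)+[c['cx'],c['cy']]
E
python3 - <<'E'
from h import *
import pickle
print(ctrl.get_obs())
for n in ['scene','side','wrist']:
    c=ctrl.camera(n); save(c,n+'0'); pickle.dump(c,open(n+'0.pkl','wb')); print(n,c['fov_y'],c['k1'],c['R'].T[:,2],-c['R'].T@c['t'])
print(ctrl.finger_overhang)
E
```

```text
pics
{'time_s': 0.0, 'qpos': array([-1.39162801e+00,  3.00450282e-01,  1.52157134e+00,  8.38477487e-06,
        1.32067916e+00, -6.65884260e-02]), 'joint_vel': array([ 0.00033398,  0.00027244, -0.00117886,  0.00028499,  0.00055114,
        0.00118081]), 'tau': array([ 3.81211576e-03, -5.31806195e+01, -3.52744603e+01,  7.08305812e-02,
        2.43988994e-02, -7.65982963e-05]), 'ee_pos': array([ 0.13376652, -0.53320349,  0.18650188]), 'eef_rot': array([-3.14048752e+00, -8.18374387e-05,  2.45754619e-01]), 'force': array([-0.8096563 , -0.13124048,  0.42676529]), 'moment': array([-0.04286956,  0.01945563, -0.03402115]), 'grip_width': 0.09405031081648738}
scene 52.533271468000464 -0.05132962152561631 [ 0.58745153 -0.67860808 -0.44089883] [-0.15391564  0.69120221  0.54260931]
side 46.795457289182984 -0.0760869199274253 [ 0.4908062   0.71129522 -0.50315841] [-0.24641082 -1.13907054  0.81311587]
wrist 62.51994001774285 -0.07732599822953828 [-0.26464199 -0.06439693 -0.96219419] [ 0.21024821 -0.51420593  0.38408493]
0.019
```

View pics/scene0.png

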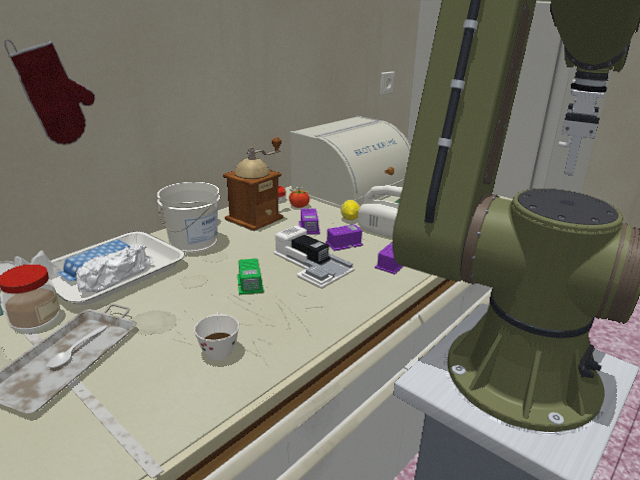

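View pics/side0.png

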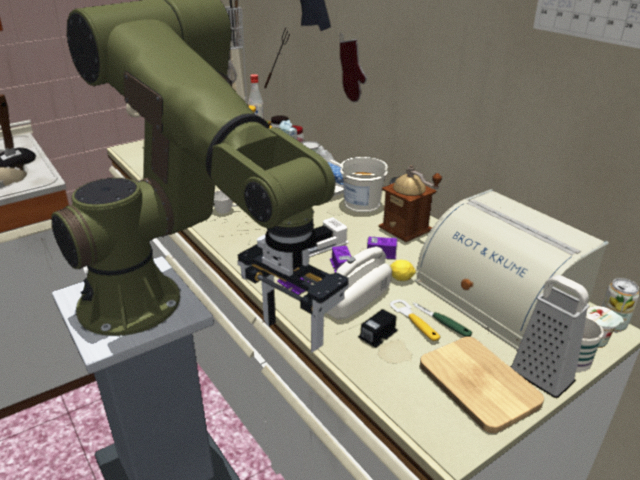

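View pics/wrist0.png

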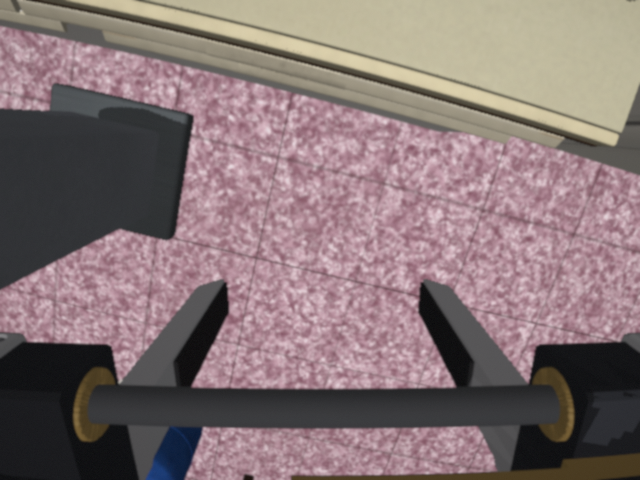

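The white dock with the dark battery is at scene (312,256). The lookalikes are the green block (250,276), the purple blocks (310,220), (345,236) and (390,257), and the loose dark spare at side (378,327). By the description I want the dark block in the white dock, so I'm checking that in a close crop.

```bash
python3 - <<'E'
from h import *
import pickle
c=pickle.load(open('scene0.pkl','rb'))
im=c['pixels'][215:295,255:375,::-1]
cv2.imwrite('pics/crop0.png',cv2.resize(im,None,fx=6.5,fy=6.5,interpolation=cv2.INTER_CUBIC))
P=cloud(c)
np.set_printoptions(precision=3,suppress=True)
for u,v in [(325,270),(328,268),(310,249),(290,238),(318,252),(250,275),(345,236),(390,257),(218,335)]: print(u,v,P[v,u])
E
```

```text
325 270 [ 0.45  -0.012  0.017]
328 268 [ 0.462 -0.037  0.008]
310 249 [ 0.506 -0.023  0.045]
290 238 [ 0.571 -0.025  0.05 ]
318 252 [ 0.487 -0.03   0.042]
250 275 [0.52  0.141 0.041]
345 236 [ 0.51  -0.153  0.032]
390 257 [ 0.358 -0.125  0.04 ]
218 335 [0.429 0.293 0.021]
```

View pics/crop0.png

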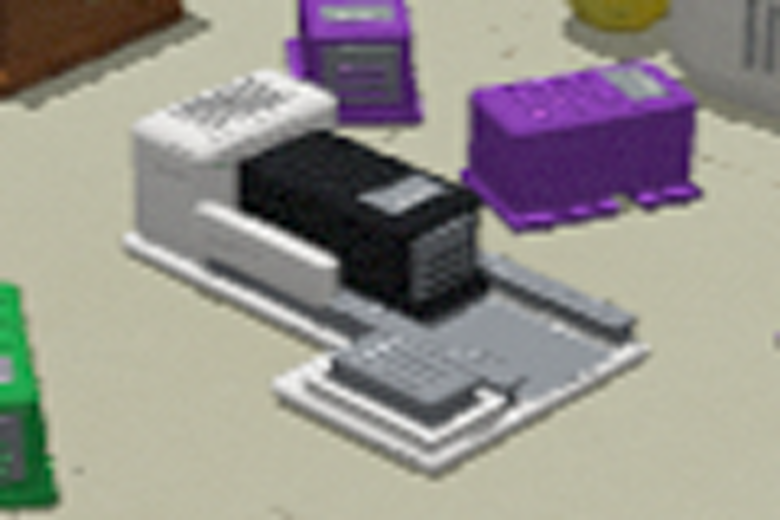

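```bash
python3 - <<'E'
from h import *
import pickle
np.set_printoptions(precision=3,suppress=True)
c=pickle.load(open('scene0.pkl','rb')); P=cloud(c); px=c['pixels'].astype(int)
m=(P[...,2]>.035)&(px.max(-1)<60)&(abs(P[...,0]-.5)<.1)&(abs(P[...,1]+.03)<.08)
m[:235]=0 if False else m[:235]
r=cv2.minAreaRect((P[m][:,:2]*1000).astype(np.float32)); print(m.sum(),r)
b=np.argwhere(m); print(b.min(0),b.max(0))
for i in [('housing',(286,234)),('white corner base',(321,287)),('right corner',(354,268)),('left base',(275,252)),('keycorner',(298,274)),('keytop',(319,271)),('railend',(351,264))]:
    u,v=i[1]; print(i[0],P[v,u],)
d=pickle.load(open('side0.pkl','rb')); Q=cloud(d)
for i in [('mixer',(350,265)),('mixer2',(380,262)),('mixer3',(335,305)),('spare',(378,322)),('dockhouse',(335,230))]:
    u,v=i[1]; print(i[0],Q[v,u])
# tall stuff grid in neighbourhood
for A in (P,Q):
  mm=(A[...,2]>.09)&(A[...,2]<.2)&(A[...,0]>.3)&(A[...,0]<.75)&(abs(A[...,1]+.05)<.35)
  q=A[mm]; h,xe,ye=np.histogram2d(q[:,0],q[:,1],bins=[np.arange(.3,.76,.05),np.arange(-.4,.31,.05)]); print(h.astype(int))
E
```

```text
367 ((524.577880859375, -43.086647033691406), (80.67626190185547, 44.839752197265625), 0.007920931093394756)
[235 292] [255 327]
housing [ 0.583 -0.024  0.057]
white corner base [0.423 0.03  0.004]
right corner [ 0.429 -0.09  -0.001]
left base [ 0.606 -0.01   0.006]
keycorner [0.495 0.026 0.006]
keytop [0.45  0.008 0.023]
railend [ 0.428 -0.076  0.016]
mixer [ 0.421 -0.325  0.125]
mixer2 [ 0.532 -0.304  0.08 ]
mixer3 [ 0.162 -0.61   0.303]
spare [ 0.415 -0.437  0.038]
dockhouse [ 0.568 -0.075  0.051]
[[  0   0   0   0   0   0   0   0   0   0   0   0   0   0]
 [  0   0   0   0   0   0   0   0   0   0   0   0   0   0]
 [  0   0   0   0   0   0   0   0   0   0   0   0   0   0]
 [  0  32 136   0   0   0   0   0   0   0   0   0   0   0]
 [  0   4 159   0   0   0   0   0   0   0   0   0   0   0]
 [  0   0   1   0   0   0   0   0   0   0   0   0   0   0]
 [107  46   0   0   0   0   0   0   0   0   0   0   0   0]
 [290 356   0   0   0   0   0   0   0   0   0   0   0   0]
 [162 473   0   0  13  44  59   0  24 273 280   0   0   0]]
[[  0   0   0   0   0   0   0   0   0   0   0   0   0   0]
 [  0  42   0   0   0   0   0   0   0   0   0   0   0   0]
 [  0 229   0   0   0   0   0   0   0   0   0   0   0   0]
 [  0 166  12   0   0   0   0   0   0   0   0   0   0   0]
 [  0 107  18   0   0   0   0   0   0   0   0   0   0   0]
 [  0   0   0   0   0   0   0   0   0   0   0   0   0   0]
 [263  70   0   0   0   0   0   0   0   0   0   0   0   0]
 [522 134   0   0   0   0   0   0   0   0   0   0   0   0]
 [324  87   0   0  25  73  66   0  75 156  29   0   0   0]]
```

>>> send_rows(series=[[0, 0, 0.9, 0.024, -0.027, -0.006, 0], [0, 0, 1.8, 0.048, -0.055, -0.012, 0], [0, 0, 2.7, 0.073, -0.082, -0.018, 0], [0, 0, 3.6, 0.097, -0.11, -0.024, 0], [0, 0, 4.5, 0.121, -0.137, -0.03, 0], [0, 0, 5.4, 0.145, -0.165, -0.036, 0], [0, 0, 6.3, 0.17, -0.192, -0.042, 0], [0, 0, 7.2, 0.194, -0.22, -0.048, 0]])

```text
time_s: 0.95
ee_pos: [0.2688, -0.2715, 0.2352]
eef_rot: [-3.142, -0.0, 0.119]
force: [0.5, -0.3, -0.4]
grip_width: 0.0473
```

```bash
python3 - <<'E'
from h import *
print(ctrl.get_obs())
E
```

```text
{'time_s': 0.95, 'qpos': array([-8.86242200e-01, -1.26175499e-01,  1.87100743e+00,  7.00421333e-05,
        1.39673629e+00,  5.65316514e-01]), 'joint_vel': array([ 0.85477926, -0.36987965,  0.19046965,  0.0037886 ,  0.17687916,
        1.00204886]), 'tau': array([-7.90653348e+00, -2.63170660e+01, -3.63090670e+01, -1.65092933e-02,
       -3.19239199e-01, -2.20909551e+00]), 'ee_pos': array([ 0.26883309, -0.27145   ,  0.23522225]), 'eef_rot': array([-3.14157633e+00, -7.13416008e-05,  1.19225483e-01]), 'force': array([ 0.47546458, -0.25562603, -0.41128259]), 'moment': array([ 0.05316509, -0.0390054 ,  0.00167634]), 'grip_width': 0.047291632523363256}
```

>>> send_rows(series=[[0, 0, 1.0, 0.024, -0.034, 0, 0], [0, 0, 2.0, 0.049, -0.068, 0, 0], [0, 0, 3.0, 0.073, -0.102, 0, 0], [0, 0, 4, 0.098, -0.136, 0, 0], [0, 0, 5, 0.122, -0.17, 0, 0], [0, 0, 6, 0.146, -0.204, 0, 0], [0, 0, 6.8, 0.17, -0.238, 0, 0], [0, 0, 6.8, 0.17, -0.238, 0, 0]])

```text
time_s: 1.75
ee_pos: [0.4097, -0.0129, 0.2347]
eef_rot: [-3.141, 0.001, 0.005]
force: [-0.5, 0.3, 0.5]
grip_width: 0.0472
```

```bash
python3 - <<'E'
from h import *
import pickle
c=ctrl.camera('wrist'); save(c,'wrist1'); pickle.dump(c,open('wrist1.pkl','wb')); print(ctrl.get_obs())
E
```

```text
{'time_s': 1.8, 'qpos': array([-1.25328288e-01, -5.87644082e-02,  1.81096556e+00,  1.66302836e-05,
        1.39032942e+00,  1.44021810e+00]), 'joint_vel': array([-0.06853902, -0.02148483,  0.02066571, -0.00578751,  0.00374329,
       -0.0422898 ]), 'tau': array([  2.78938361, -31.84495926, -37.06570029,   0.20601793,
        -0.16115801,   0.82178017]), 'ee_pos': array([ 0.40897235, -0.01463176,  0.23466986]), 'eef_rot': array([-3.14145431e+00,  9.27812575e-04,  5.24701246e-03]), 'force': array([ 0.03255943, -0.34640707,  0.27736993]), 'moment': array([ 0.06986865,  0.00974634, -0.02838511]), 'grip_width': 0.04688306000031969}
```

View pics/wrist1.png

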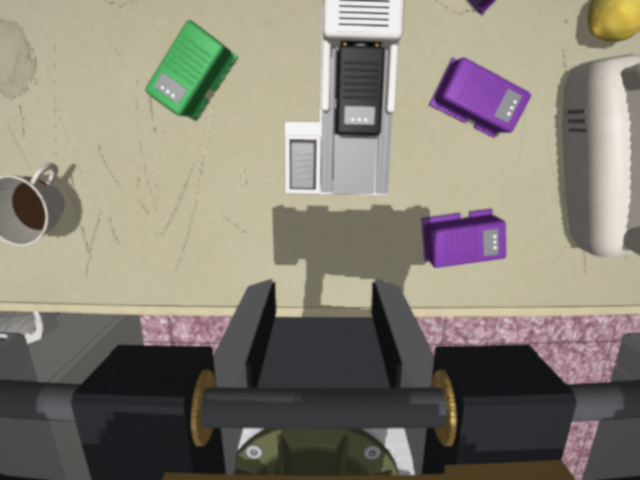

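The wrist view shows the dock nearly aligned with the tool: battery top at (360,90), key paddle at (302,164), open end at row 192, and nothing standing in front of the rails. Measuring it now.

```bash
python3 - <<'E'
from h import *
import pickle
np.set_printoptions(precision=4,suppress=True)
c=pickle.load(open('wrist1.pkl','rb')); P=cloud(c); px=c['pixels']
cv2.imwrite('pics/crop1.png',cv2.resize(px[0:210,270:420,::-1],None,fx=2.8*1,fy=2.8,interpolation=cv2.INTER_CUBIC))
X,Y,Z=P[...,0],P[...,1],P[...,2]
base=(X>.35)&(X<.65)&(abs(Y+.03)<.09)
def rect(m):
    r=cv2.minAreaRect((P[m][:,:2]*1000).astype(np.float32)); return m.sum(),r,P[m][:,:3].mean(0)
print('bat',rect(base&(Z>.044)&(Z<.056)&(px.max(-1)<90)))
bt=base&(Z>.046)&(Z<.053)&(px.max(-1)<90)
q=P[bt]; print('bat bounds',np.percentile(q,[0.5,99.5],axis=0))
k=base&(Z>.0215)&(Z<.028)&(Y>-.01)&(X<.5)
print('key',rect(k),np.percentile(P[k],[1,99],axis=0))
r=base&(Z>.013)&(Z<.022)&(X<.48); print('rails',rect(r))
fl=base&(Z>.006)&(Z<.011)&(X<.48)&(Y<0); print('floor',rect(fl))
a=base&(Z>.004)&(X<.5); print('all front',rect(a),np.percentile(P[a],[.3,99.7],axis=0))
w=(X>.36)&(X<.41)&(abs(Y-.1)<.05); print('table z',P[w][:,2].mean())
E
```

```text
bat (np.int64(3482), ((525.7357177734375, -45.35256576538086), (42.34917068481445, 85.02564239501953), 89.2191390991211), array([ 0.5291, -0.0451,  0.0495]))
bat bounds [[ 0.4845 -0.0662  0.0461]
 [ 0.5672 -0.0242  0.0521]]
key (np.int64(1110), ((453.4065856933594, 9.47111701965332), (24.743690490722656, 46.82167053222656), 89.09390258789062), array([0.4537, 0.0096, 0.0239])) [[ 0.4304 -0.0028  0.0218]
 [ 0.476   0.0219  0.026 ]]
rails (np.int64(1826), ((451.9160461425781, -25.85275650024414), (56.24871063232422, 106.93194580078125), 0.31623953580856323), array([ 0.452 , -0.0271,  0.0174]))
floor (np.int64(2654), ((450.30157470703125, -41.07932662963867), (59.369380950927734, 81.72688293457031), 0.0417511872947216), array([ 0.4506, -0.0437,  0.0079]))
all front (np.int64(78471), ((448.076904296875, -14.352890014648438), (103.79339599609375, 149.1734161376953), 0.2797744572162628), array([ 0.4349, -0.0143,  0.3258])) [[ 0.4003 -0.0863  0.0064]
 [ 0.4971  0.0599  0.4322]]
table z 0.0682874492764881
```

View pics/crop1.png

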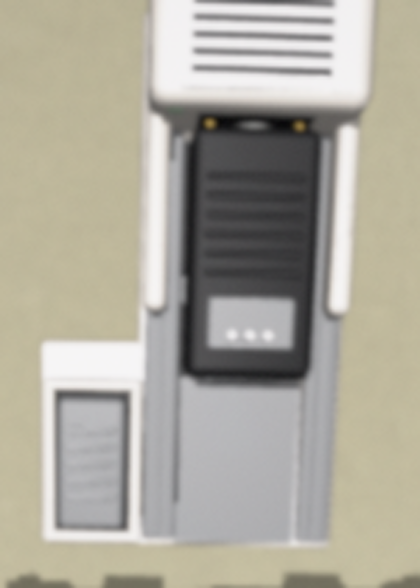

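>>> send_rows(series=[[0, 0, 0.5, 0.02, 0.002, 0.01, -0.12], [0, 0, 0.5, 0.039, 0.003, 0.04, -0.12], [0, 0, 0.5, 0.039, 0.003, 0.075, -0.12], [0, 0, 0.5, 0.039, 0.003, 0.11, -0.12], [0, 0, 0.5, 0.039, 0.003, 0.145, -0.12], [0, 0, 0.5, 0.039, 0.003, 0.17, -0.12], [0, 0, 0.5, 0.039, 0.003, 0.178, -0.12], [0, 0, 0.5, 0.039, 0.003, 0.178, -0.12]])

```text
time_s: 2.6
ee_pos: [0.4472, -0.0198, 0.0568]
eef_rot: [-3.141, 0.002, -0.008]
force: [0.0, -0.6, -0.4]
grip_width: 0.0415
```

```bash
python3 - <<'E'
from h import *
import pickle
np.set_printoptions(precision=4,suppress=True)
c=ctrl.camera('wrist'); save(c,'wrist2');pickle.dump(c,open('wrist2.pkl','wb'))
s=ctrl.camera('scene'); pickle.dump(s,open('scene2.pkl','wb'))
cv2.imwrite('pics/scene2.png',cv2.resize(s['pixels'][200:300,250:390,::-1],None,fx=5.5,fy=5.5,interpolation=cv2.INTER_CUBIC))
o=ctrl.get_obs(); print(o['time_s'],o['ee_pos'],o['eef_rot'],o['force'],o['grip_width'])
E
```

```text
2.7 [ 0.4483 -0.0196  0.0583] [ 3.1414 -0.0016 -0.0077] [-0.9131  0.3328 -0.0417] 0.04155733748697653
```

View pics/wrist2.png

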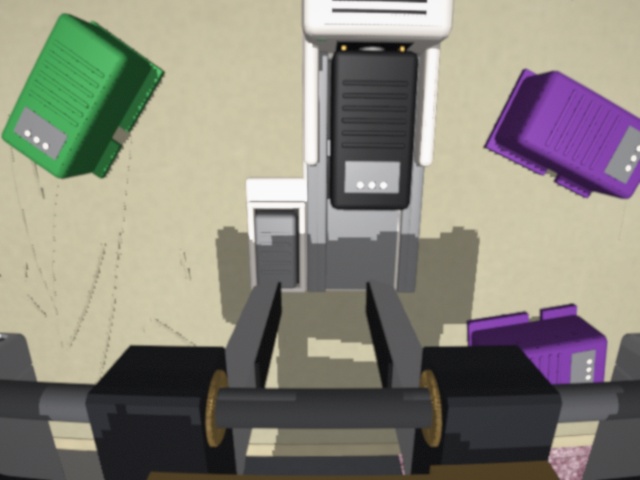

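View pics/scene2.png

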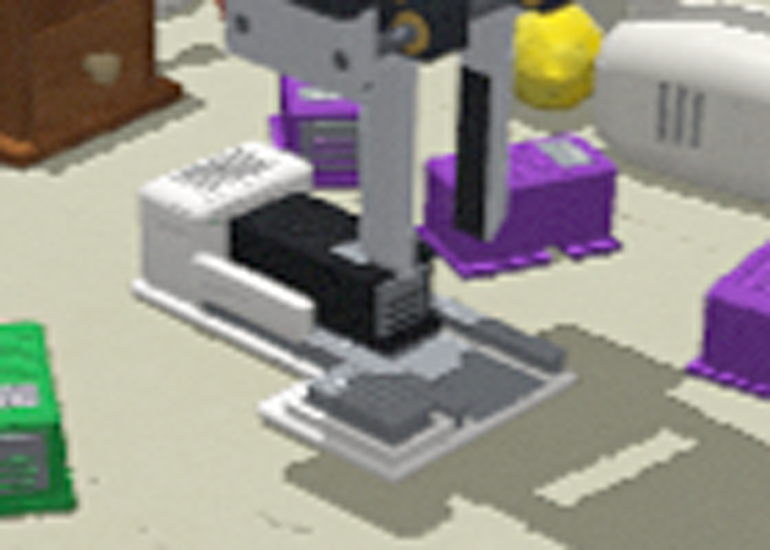

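```bash
python3 - <<'E'
from h import *
import pickle
np.set_printoptions(precision=4,suppress=True)
s=pickle.load(open('scene2.pkl','rb')); P=cloud(s)
print(proj(s,[.448,.0095,.039]),proj(s,[.448,-.0447,.039]), proj(s,[.4535,.0095,.024]))
for v in range(238,256,2): print(v,P[v,318:328:2].round(3).tolist())
c=pickle.load(open('wrist2.pkl','rb')); Q=cloud(c)
for v,u in [(290,262),(290,275),(290,372),(290,380),(300,255)]: print(v,u,Q[v,u])
px=c['pixels']; X,Y,Z=Q[...,0],Q[...,1],Q[...,2]
base=(X>.35)&(X<.65)&(abs(Y+.03)<.09)
bt=base&(Z>.046)&(Z<.053)&(px.max(-1)<90)&(X>.48); print('bat',np.percentile(Q[bt],[0.5,50,99.5],axis=0), cv2.minAreaRect((Q[bt][:,:2]*1000).astype(np.float32)))
k=base&(Z>.0215)&(Z<.027)&(Y>-.01)&(Y<.03)&(X<.5)&(X>.42); print('key',np.percentile(Q[k],[1,50,99],axis=0))
E
```

```text
[319.2049 265.1679] [335.6187 256.5955] [317.1806 270.401 ]
238 [[0.45, 0.013, 0.104], [0.443, 0.014, 0.107], [0.441, 0.011, 0.106], [0.44, 0.005, 0.105], [0.557, -0.138, 0.016]]
240 [[0.449, 0.014, 0.1], [0.446, 0.011, 0.1], [0.442, 0.01, 0.101], [0.441, 0.004, 0.099], [0.557, -0.137, 0.01]]
242 [[0.451, 0.012, 0.094], [0.444, 0.013, 0.096], [0.441, 0.01, 0.097], [0.44, 0.005, 0.095], [0.556, -0.136, 0.006]]
244 [[0.448, 0.015, 0.091], [0.444, 0.013, 0.092], [0.441, 0.01, 0.092], [0.443, 0.002, 0.089], [0.493, -0.064, 0.048]]
246 [[0.45, 0.012, 0.085], [0.444, 0.013, 0.087], [0.44, 0.011, 0.088], [0.44, 0.004, 0.086], [0.485, -0.055, 0.048]]
248 [[0.491, -0.034, 0.049], [0.447, 0.009, 0.08], [0.44, 0.011, 0.084], [0.439, 0.005, 0.082], [0.489, -0.059, 0.041]]
250 [[0.486, -0.028, 0.048], [0.486, -0.035, 0.045], [0.487, -0.043, 0.042], [0.44, 0.004, 0.076], [0.485, -0.055, 0.038]]
252 [[0.487, -0.03, 0.042], [0.486, -0.036, 0.04], [0.485, -0.041, 0.039], [0.485, -0.047, 0.036], [0.486, -0.056, 0.032]]
254 [[0.487, -0.029, 0.037], [0.485, -0.034, 0.036], [0.487, -0.043, 0.032], [0.486, -0.05, 0.03], [0.487, -0.057, 0.027]]
290 262 [0.457  0.0076 0.0904]
290 275 [0.4558 0.0021 0.0878]
290 372 [ 0.4547 -0.0422  0.0861]
290 380 [ 0.4562 -0.0454  0.0896]
300 255 [0.4567 0.0091 0.1006]
bat [[ 0.4851 -0.0665  0.0463]
 [ 0.532  -0.0451  0.0497]
 [ 0.5679 -0.0243  0.0517]] ((526.4424438476562, -45.54187774658203), (42.82064437866211, 83.99356079101562), 88.9014892578125)
key [[ 0.4314 -0.0026  0.0219]
 [ 0.456   0.0089  0.0239]
 [ 0.477   0.0216  0.0255]]
```

Laterally the fingers line up: left tip over the key, right tip over the slideway. But the depth puts the visible fingertips near z=0.08, where I expected 0.039. I'll check that before descending.

```bash
python3 - <<'E'
from h import *
import pickle
np.set_printoptions(precision=4,suppress=True)
d=pickle.load(open('side0.pkl','rb')); Q=cloud(d)
m=(np.hypot(Q[...,0]-.134,Q[...,1]+.533)<.09)&(Q[...,2]>.1)&(Q[...,2]<.26); print('side0 lowest tip', np.sort(Q[m][:,2])[:10])
for n in ['wrist1','wrist2']:
    c=pickle.load(open(n+'.pkl','rb')); A=cloud(c); 
    cam=-c['R'].T@c['t']; print(n,'cam',cam)
    z=A[270:320,225:300,2]; mm=(z>.06); print(np.sort(z[mm])[:8])
w=pickle.load(open('wrist2.pkl','rb')); print(proj(w,[.456,.0025,.039]),proj(w,[.456,.0025,.079]),proj(w,[.440,.0025,.039]))
w=pickle.load(open('wrist0.pkl','rb')); A=cloud(w)
z=A[270:330,180:240,2]; print(np.sort(z[z>.05])[:6])
c=ctrl.camera('side'); save(c,'side3'); pickle.dump(c,open('side3.pkl','wb')); print(ctrl.get_obs()['ee_pos'])
E
```

```text
side0 lowest tip [0.2027 0.2031 0.2032 0.2036 0.2044 0.2048 0.2049 0.2056 0.2056 0.2057]
wrist1 cam [ 0.4886 -0.0127  0.4322]
[0.2524 0.2528 0.2529 0.2531 0.2531 0.2531 0.2533 0.2535]
wrist2 cam [ 0.5263 -0.0206  0.2542]
[0.0745 0.0751 0.0752 0.0752 0.0752 0.0757 0.0759 0.0759]
[284.3248 256.2116] [276.3296 282.3832] [285.3316 282.2379]
[0.2047 0.2048 0.205  0.205  0.2051 0.2052]
[ 0.4485 -0.0195  0.0584]
```

View pics/side3.png

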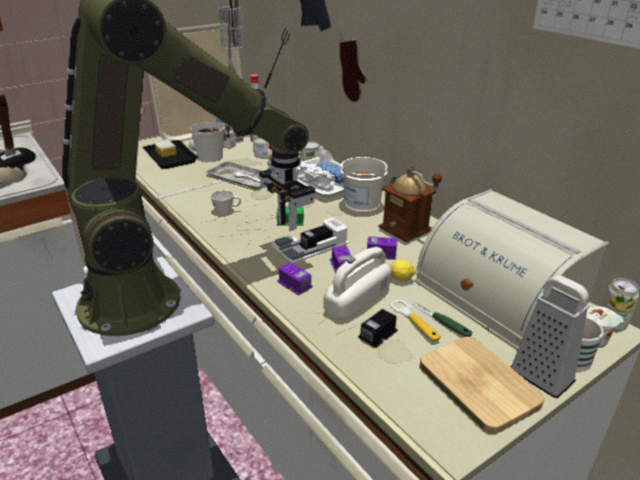

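All three cameras agree that the visible tips are about 18 mm above the reported TCP, not 19 mm below it. I'll descend in steps and check the force and the picture, trusting neither number.

>>> send_rows(series=[[0, 0, 0, 0, -0.002, 0.004, -0.12], [0, 0, 0, 0, -0.002, 0.008, -0.12], [0, 0, 0, 0, -0.002, 0.012, -0.12], [0, 0, 0, 0, -0.002, 0.012, -0.12]])

```text
time_s: 3.15
ee_pos: [0.4474, -0.0171, 0.0445]
eef_rot: [-3.141, 0.001, -0.007]
force: [-0.3, 0.6, 0.2]
grip_width: 0.0413
```

```bash
cat > look.py <<'E'
from h import *
import pickle,sys
np.set_printoptions(precision=4,suppress=True)
n=sys.argv[1]
c=ctrl.camera('scene'); pickle.dump(c,open(n+'.pkl','wb')); P=cloud(c)
cv2.imwrite('pics/'+n+'.png',cv2.resize(c['pixels'][200:300,250:390,::-1],None,fx=5.5,fy=5.5,interpolation=cv2.INTER_CUBIC))
fs=[];
o=ctrl.get_obs(); print(o['time_s'],o['ee_pos'],o['eef_rot'],'F',o['force'],o['grip_width'])
X,Y,Z=P[...,0],P[...,1],P[...,2]
m=(X>.43)&(X<.465)&(Y>-.005)&(Y<.03)&(Z>.027); print('key finger lowest',np.sort(Z[m])[:6])
m=(X>.43)&(X<.465)&(Y>-.06)&(Y<-.03)&(Z>.022); print('slot finger lowest',np.sort(Z[m])[:6])
m=(X>.43)&(X<.477)&(Y>-.0)&(Y<.02)&(Z>.01)&(Z<.03); print('key top',np.median(Z[m]),m.sum())
m=(Z>.03)&(Z<.045)&(abs(Y+.045)<.018)&(X<.53)&(X>.40)&(c['pixels'].max(-1)<110); print('bat front x',np.percentile(X[m],[2,10,50]) if m.any() else None)
E
python3 look.py s3
```

```text
3.2 [ 0.4476 -0.0171  0.0448] [-3.1415  0.0005 -0.0072] F [-0.779  -0.2439  0.0971] 0.04101274468276585
key finger lowest [0.0607 0.0621 0.0636 0.0638 0.0644 0.0649]
slot finger lowest [0.0619 0.0628 0.0629 0.0629 0.0631 0.0637]
key top 0.022725136548107736 127
bat front x [0.4841 0.485  0.4868]
```

View pics/s3.png

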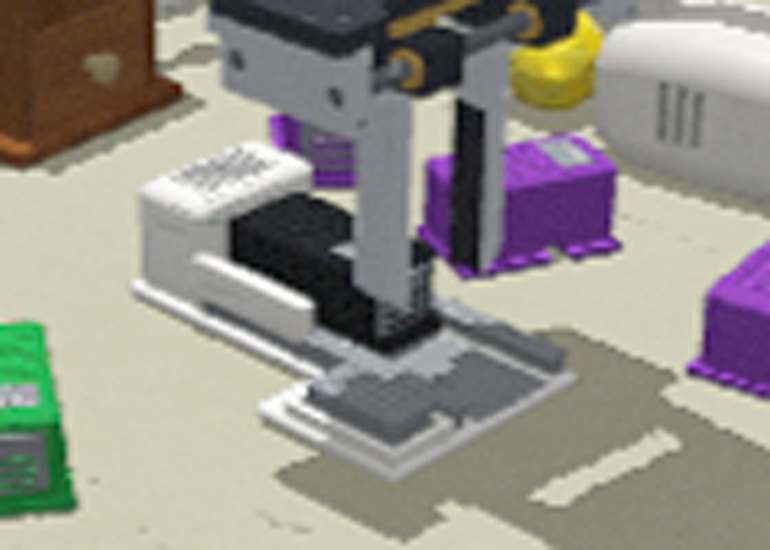

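>>> send_rows(series=[[0, 0, 0, 0, 0, 0.002, -0.12], [0, 0, 0, 0, 0, 0.004, -0.12], [0, 0, 0, 0, 0, 0.005, -0.12], [0, 0, 0, 0, 0, 0.005, -0.12]])

```text
time_s: 3.6
ee_pos: [0.4477, -0.0171, 0.0399]
eef_rot: [-3.142, 0.0, -0.007]
force: [0.2, 0.2, -0.5]
grip_width: 0.0417
```

```bash
python3 look.py s4
```

```text
3.65 [ 0.4477 -0.0171  0.04  ] [ 3.1416  0.0001 -0.0073] F [ 0.615  -0.4505 -0.6442] 0.041495100560828356
key finger lowest [0.0573 0.0575 0.0598 0.0599 0.0603 0.0608]
slot finger lowest [0.056  0.0568 0.0578 0.058  0.0586 0.0588]
key top 0.022691132894015597 123
bat front x [0.4827 0.4829 0.4857]
```

There's no contact where the stated overhang says there should be, so the cameras are right. I'm descending to about 7 mm above the key by the visible tips.

>>> send_rows(series=[[0, 0, 0, 0, 0, 0.005, -0.12], [0, 0, 0, 0, 0, 0.01, -0.12], [0, 0, 0, 0, 0, 0.015, -0.12], [0, 0, 0, 0, 0, 0.02, -0.12], [0, 0, 0, 0, 0, 0.024, -0.12], [0, 0, 0, 0, 0, 0.024, -0.12]])

```text
time_s: 4.25
ee_pos: [0.4474, -0.0171, 0.0154]
eef_rot: [-3.141, 0.001, -0.007]
force: [-0.1, 0.0, 0.3]
grip_width: 0.0415
```

```bash
python3 look.py s5; python3 - <<'E'
from h import *
import pickle
c=ctrl.camera('wrist'); save(c,'wrist5'); pickle.dump(c,open('wrist5.pkl','wb'))
A=cloud(c); X,Y,Z=A[...,0],A[...,1],A[...,2]
m=(Z>.029)&(Z<.045)&(X<.466)&(X>.43)
for lo,hi in ((-.005,.03),(-.07,-.03)):
    q=A[m&(Y>lo)&(Y<hi)]; print(len(q),np.percentile(q,[2,50,98],axis=0).round(4) if len(q) else '')
E
```

```text
4.3 [ 0.4476 -0.0171  0.0158] [-3.1415  0.0006 -0.0073] F [-0.7914  0.2779  0.371 ] 0.04149513747008629
key finger lowest [0.0344 0.0352 0.0356 0.0357 0.036  0.0365]
slot finger lowest [0.0327 0.0331 0.0333 0.0333 0.0333 0.0338]
key top 0.022598465441801805 118
bat front x [0.4409 0.4424 0.4522]
244 [[0.4406 0.0035 0.034 ]
 [0.4563 0.0052 0.0407]
 [0.4571 0.0139 0.0449]]
239 [[ 0.44   -0.0487  0.0343]
 [ 0.456  -0.0396  0.0408]
 [ 0.4568 -0.0378  0.0448]]
```

View pics/s5.png

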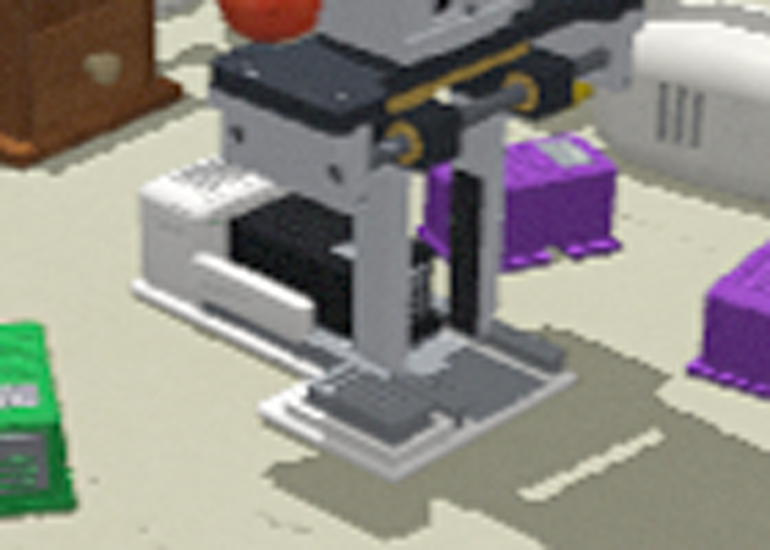

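View pics/wrist5.png

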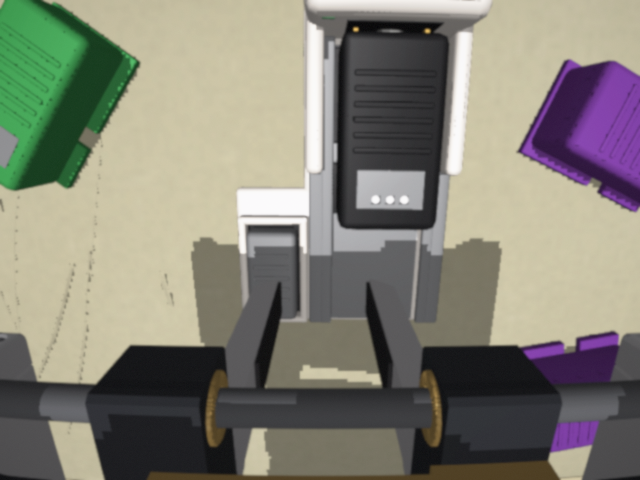

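Tips are at z≈0.0335. The key finger is centred over the key (y≈0.010), the slot finger on the rail line (y≈-0.044), and the blocking face is 28.5 mm ahead of the battery. Pressing now.

>>> send_rows(series=[[0, 0, 0, 0, 0, 0.005, -0.12], [0, 0, 0, 0, 0, 0.009, -0.12], [0, 0, 0, 0, 0, 0.011, -0.12], [0, 0, 0, 0, 0, 0.013, -0.12], [0, 0, 0, 0, 0, 0.0145, -0.12], [0, 0, 0, 0, 0, 0.016, -0.12], [0, 0, 0, 0, 0, 0.016, -0.12]])

```text
time_s: 5.05
ee_pos: [0.4476, -0.0171, -0.0001]
eef_rot: [-3.142, 0.0, -0.007]
force: [-2.5, 0.0, 4.3]
grip_width: 0.041
```

```bash
python3 look.py s6
```

```text
5.1 [ 0.4476 -0.0171  0.    ] [-3.1415  0.0003 -0.0073] F [-2.187   1.8227  3.5351] 0.040958871000758824
key finger lowest [0.0272 0.0273 0.0278 0.0278 0.0279 0.0281]
slot finger lowest [0.0223 0.0225 0.0226 0.023  0.0232 0.0232]
key top 0.017334048307540206 112
bat front x [0.441  0.4441 0.4637]
```

View pics/s6.png

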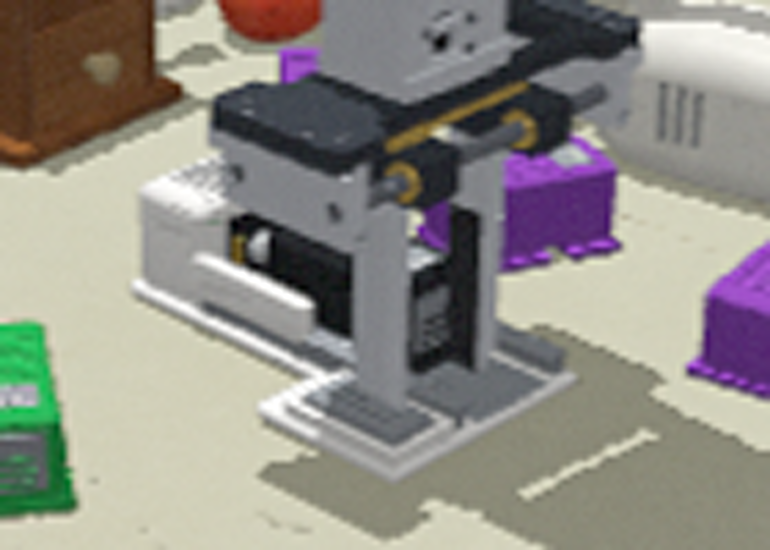

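The key is down (top ≈17 mm) and the battery has popped and is stopped against the slot finger. I'll hold briefly and check before moving.

>>> send_rows(series=[[0, 0, 0, 0, 0, 0, -0.12], [0, 0, 0, 0, 0, 0, -0.12], [0, 0, 0, 0, 0, 0, -0.12]])

```text
time_s: 5.4
ee_pos: [0.4476, -0.0171, 0.0]
eef_rot: [-3.142, 0.0, -0.007]
force: [-1.5, 1.4, 4.3]
grip_width: 0.0412
```

```bash
cat > bat.py <<'E'
from h import *
import sys
np.set_printoptions(precision=4,suppress=True)
c=ctrl.camera('wrist'); save(c,sys.argv[1]); A=cloud(c); X,Y,Z=A[...,0],A[...,1],A[...,2]
m=(Z>.044)&(Z<.055)&(X>.42)&(X<.6)&(abs(Y+.045)<.025)&(c['pixels'].max(-1)<90)
q=A[m]; print('bat top',np.percentile(q,[1,50,99],axis=0))
m&=(Y<-.055); print('x min right part',np.percentile(A[m][:,0],[1,99]) if m.any() else '')
o=ctrl.get_obs(); print(o['time_s'],o['ee_pos'],o['force'])
E
python3 bat.py w7
```

```text
bat top [[ 0.4653 -0.065   0.0453]
 [ 0.5124 -0.0445  0.0497]
 [ 0.5676 -0.0239  0.0516]]
x min right part [0.4664 0.5675]
5.45 [ 0.4476 -0.0171  0.    ] [-3.3953  1.3434  3.1744]
```

View pics/w7.png

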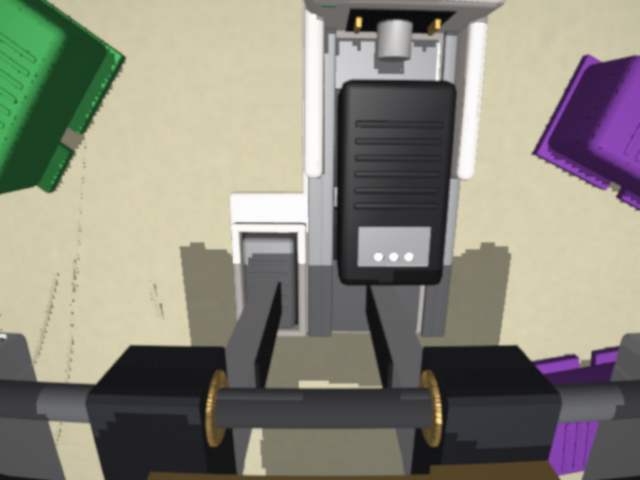

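The battery rests against the slot finger, well clear of the plunger and about 28 mm out. I'll back the finger off a couple of millimetres and then rise.

>>> send_rows(series=[[0, 0, 0, -0.001, 0, 0, -0.12], [0, 0, 0, -0.002, 0, 0, -0.12], [0, 0, 0, -0.002, 0, 0, -0.12]])

```text
time_s: 5.75
ee_pos: [0.4463, -0.0172, 0.0003]
eef_rot: [3.141, -0.002, -0.007]
force: [2.5, 0.7, 4.1]
grip_width: 0.0415
```

```bash
python3 bat.py w8
```

```text
bat top [[ 0.4655 -0.0649  0.0452]
 [ 0.5125 -0.0444  0.0497]
 [ 0.5677 -0.0237  0.0516]]
x min right part [0.4666 0.5675]
5.8 [ 0.4463 -0.0172  0.0003] [2.1912 1.0819 3.4036]
```

>>> send_rows(series=[[0, 0, 0, 0, 0, -0.003, -0.12], [0, 0, 0, 0, 0, -0.006, -0.12], [0, 0, 0, -0.001, 0, -0.012, -0.12], [0, 0, 0, -0.002, 0, -0.03, -0.12], [0, 0, 0, -0.005, 0, -0.06, -0.12], [0, 0, 0, -0.01, 0, -0.1, -0.12], [0, 0, 0, -0.02, 0, -0.14, -0.12], [0, 0, 0, -0.02, 0, -0.14, -0.12]])

```text
time_s: 6.6
ee_pos: [0.4269, -0.0172, 0.1447]
eef_rot: [3.141, -0.007, -0.007]
force: [-1.0, -0.4, -1.4]
grip_width: 0.0413
```

```bash
python3 bat.py w9; python3 look.py s9; python3 - <<'E'
from h import *
import pickle
c=ctrl.camera('side'); save(c,'side9'); a=pickle.load(open('side3.pkl','rb'))
for n,(y0,y1,x0,x1) in {'spare':(305,350,355,400),'mixer':(245,320,322,395),'cup':(188,218,208,243)}.items():
    print(n,np.abs(c['pixels'][y0:y1,x0:x1].astype(int)-a['pixels'][y0:y1,x0:x1]).mean())
E
```

```text
bat top [[ 0.4652 -0.0649  0.0455]
 [ 0.5113 -0.0445  0.0506]
 [ 0.5675 -0.024   0.0527]]
x min right part [0.4652 0.5672]
6.65 [ 0.4263 -0.0171  0.1422] [-0.0473  0.6718 -1.1571]
6.7 [ 0.4257 -0.017   0.1405] [ 3.1414 -0.0012 -0.0073] F [-0.2856 -0.0639 -0.4935] 0.0411891753304982
key finger lowest [0.1586 0.1623 0.1624 0.1642 0.1659 0.1665]
slot finger lowest [0.0242 0.0249 0.0252 0.0253 0.0286 0.0294]
key top 0.01939823418029117 117
bat front x [0.4629 0.4641 0.4659]
spare 3.5535802469135804
mixer 3.145753424657534
cup 3.1434920634920633
```

View pics/s9.png

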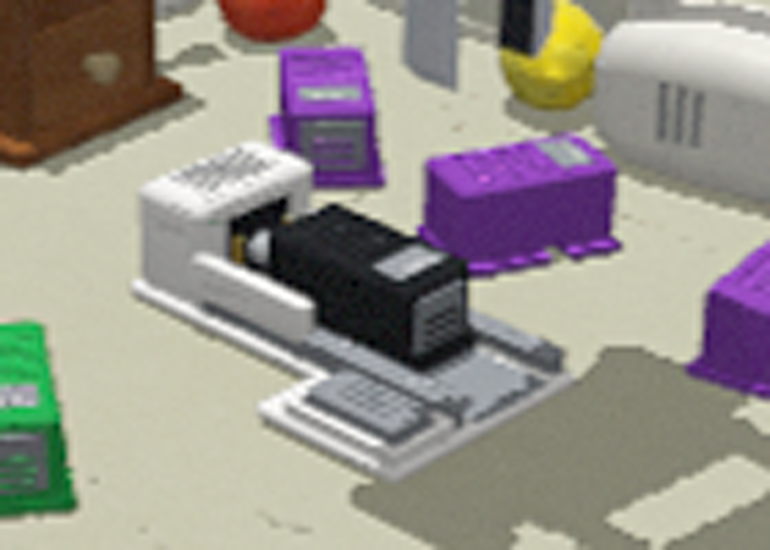

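View pics/w9.png

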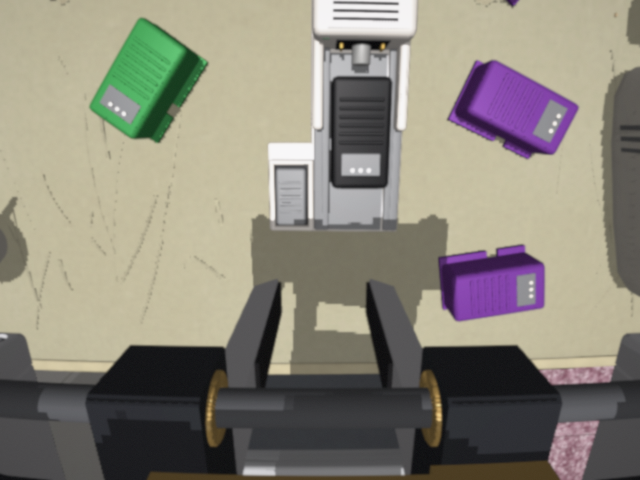

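The battery stands on its rails about 21 mm out, the key has come back half-way, and the arm is clear. I'll let the arm settle, check once more and hand in.

>>> send_rows(series=[[0, 0, 0, 0, 0, 0, -0.12], [0, 0, 0, 0, 0, 0, -0.12], [0, 0, 0, 0, 0, 0, -0.12], [0, 0, 0, 0, 0, 0, -0.12]])

```text
time_s: 7.15
ee_pos: [0.4256, -0.017, 0.1397]
eef_rot: [-3.141, 0.001, -0.007]
force: [0.1, -0.1, 0.1]
grip_width: 0.0415
```

```bash
python3 look.py s10; python3 -c "
from station import ctrl
print(ctrl.hand_in())"
```

```text
7.2 [ 0.4257 -0.017   0.1398] [-3.1415  0.0006 -0.0072] F [-0.0987  0.4645  0.1046] 0.041529314644047306
key finger lowest [0.1554 0.158  0.1591 0.1617 0.1639 0.1653]
slot finger lowest [0.0224 0.0241 0.0242 0.0261 0.0276 0.0283]
key top 0.019238968120890217 120
bat front x [0.4633 0.464  0.4661]
the job is handed in; nothing more can be done
None
```

The battery is out and standing still on its rails, about 20 mm from where it was seated, and I handed the job in at about 7 s. One finger pressed the key while the other blocked the slideway 28.5 mm ahead of the battery. I then backed off slightly and lifted the arm clear.

**Last checks**
- **Battery:** its front face was at the same place in the last two pictures, about half a second apart. While the finger was in the way I took the battery to be resting on it at 28 mm. The later pictures show it at 20–21 mm, so it probably bounced back a little, still within the 12–50 mm limits.
- **Key:** let go and back about half-way, roughly 4.7 mm down by depth, under the 6 mm limit.
- **Arm:** clear of everything, with the force reading near zero.
- **Spare battery, mixer and cup:** I never went near them. Side pictures from before and after the press differ only by about picture noise. That comparison started after the first approach, and I did not measure their positions.

**One disagreement:** the visible fingertips sat about 18 mm behind the reported TCP, not 19 mm ahead of it as stated. All three cameras showed this, and there was no contact where the stated figure predicted it. I relied on the cameras and force readings, and the key went down at the height they predicted.

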